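# Finger planes in order on the tool board

### The arm

A 6-joint arm with a two-finger parallel gripper is mounted at the origin on the work surface. World frame = base frame: x ahead of the robot, y to its left, z up, the work surface at z = 0. Lengths are in m, angles in degrees, forces in N, time in s.
With the tool pointing down it reaches from about 0.35 to 0.875 m from the base axis. Payload 4.2 kg.
Tool frame: the origin (TCP) lies at the very end of the fingers, on their centre line; the grasp point (between the pads) lies 19 mm behind it; y points along the fingers, z is the direction in which the jaws open and shut, and the axes are right-handed (so a half turn about y gives the same grasp; the last joint's range is limited). The gripper opens to 87 mm and grips with 3 to 60 N. Pads are 19 mm wide; open, the fingers measure 117 mm over their backs; the gripper's body (75 mm by 190 mm) begins 51 mm behind the grasp point.
Start: joints at [82.884, 22.042, 0.453, 0, -68.411, -14.817], TCP at [0.233, 0.58, 0.223] pointing down, gripper open.
Joint ranges: [-179.83, 179.83], [-69.29, 118.12], [-61.27, 80.66], [-181.25, 117.63], [-171.15, -9.14], [-177.46, 177.46]. Speed limits (degrees/s): [159.86, 159.86, 180, 180, 180, 180].

### API

Orientations are given as a 3x3 rotation matrix whose columns are the frame's x, y, z axes.
In Python, from station import r, eyes gives the robot as it stands.
- The arm moves only by the tool play_rows, never from a script. Its argument "deltas" is one flat list of numbers, 5 for each row, row after row: the closure in counts, from 0 (fully open) to 255 (shut), then the shift along the tool's x, y, z in mm, then the turn about the tool's y in rad. In form: [claw, tx, ty, tz, roll, claw, tx, ty, tz, roll, ...]. A call has exactly 10 rows; each row shifts and turns the commanded pose from where the row before left it, along the tool's axes as they then stand; what a row does not reach is not made up. A row lasts 1/10 s, in which the tool goes at most 50 mm and 8.59 degrees, less where a joint would pass 70% of its speed; a pose out of reach is approached as far as the arm can. A call is refused whole if a number of a shift passes 50 or a number of a turn 0.15, either way. A call with a gripper value outside its range is refused whole. The fingers move at their own pace and stop on an object; the grip force is fixed at half the most. Time passes only in rows, so rows that do not move let the fingers close, or fill a call up. It gives the time, the measured TCP pose, the force and the opening at its end, in the units of the state.
- r.sense(): the state, without advancing time (a new reading comes with each control period).
- eyes.capture(name): name is "side" or "top" or "wrist"; returns a dict with "img" (480x640x3 uint8, blue, green, red), "vfov" (degrees; the focal length in pixels is half the picture's height over the tangent of half this angle, whatever the lens; pixels are square), "cx", "cy" (the principal point, pixels), "R" (3x3) and "t" (3): a world point X has camera coordinates R X + t; the wrist camera has in their place "tool_from_camera" (4x4, takes a point from camera to tool coordinates, whose origin is the TCP and whose axes are the tool frame's). Camera axes: x right, y down, z forward; pixel columns grow to the right and rows downward; lengths in m; the calibration is good to about 2 mm. A picture is of the moment at which its call begins: read the wrist's pose just before it. There is no depth.
- r.finish_job(): hands the job in, once; it reports no verdict.
The state is a dict: "time_s": time; "joints": joint angles; "joint_velocities": joint speeds; "effort": joint torques, N m; "tcp_pos": TCP position; "ee_rot": TCP orientation; "wrist_force": force on the tool from outside, world axes, zero at the start; "moment": the same for the moment, N m; "gripper_width": opening from 0.0 (shut) to 1.0 (fully open).
Only numpy, scipy, OpenCV 4.12 (cv2) and the standard library are available. Lean on these libraries where they do the work, as an engineer would, in place of code of your own. Each camera call takes 0.05 s, during which the arm holds its last target.

### The job

Put the four wooden finger planes away on the tool board in order of length, one centred on each cork pad, standing on its sole and lying lengthwise along its pad: the shortest on the pad next to the mallet, the longest on the pad next to the tin. Either end of a plane may point forward. Do not shift or knock over the mallet or the tin.

Things in the scene. Friction and masses are not known exactly. Their poses are not given: they have to be found in the camera images.
- plane_tiny_mid (a point): The shortest of four pale wooden finger planes: a block 54 mm long (its x axis), 28 mm wide (its y axis) and 30 mm high (z up), with a steel iron and dark wedge rising up to 14 mm above the middle of its top and a small dark knob (13 mm high) near the toe end (+x). It starts standing on its sole on the bench at z = 0. The point is the block's centre, 15 mm above the sole. Its straight sides are gripped across the width.
- plane_small_mid (a point): The second shortest of four pale wooden finger planes: a block 72 mm long (its x axis), 30 mm wide (its y axis) and 33 mm high (z up), with a steel iron and dark wedge rising up to 14 mm above the middle of its top and a small dark knob (13 mm high) near the toe end (+x). It starts standing on its sole on the bench at z = 0. The point is the block's centre, 16.5 mm above the sole. Its straight sides are gripped across the width.
- plane_medium_mid (a point): The second longest of four pale wooden finger planes: a block 90 mm long (its x axis), 32 mm wide (its y axis) and 36 mm high (z up), with a steel iron and dark wedge rising up to 14 mm above the middle of its top and a small dark knob (13 mm high) near the toe end (+x). It starts standing on its sole on the bench at z = 0. The point is the block's centre, 18 mm above the sole. Its straight sides are gripped across the width.
- plane_large_mid (a point): The longest of four pale wooden finger planes: a block 108 mm long (its x axis), 34 mm wide (its y axis) and 39 mm high (z up), with a steel iron and dark wedge rising up to 14 mm above the middle of its top and a small dark knob (13 mm high) near the toe end (+x). It starts standing on its sole on the bench at z = 0. The point is the block's centre, 19.5 mm above the sole. Its straight sides are gripped across the width.
- pad_a: One of four identical cork pads, 118 mm (its x axis) by 60 mm (its y axis), 2 mm thick, fixed 85 mm apart in one row along a dark wooden board (130 x 570 mm, 12 mm thick, fixed). The row runs along the pads' y axes; which letter lies where differs from start to start. The origin is the centre of its underside, 12 mm above the bench; its top is at 14 mm.
- pad_b: One of four identical cork pads, 118 mm (its x axis) by 60 mm (its y axis), 2 mm thick, fixed 85 mm apart in one row along a dark wooden board (130 x 570 mm, 12 mm thick, fixed). The row runs along the pads' y axes; which letter lies where differs from start to start. The origin is the centre of its underside, 12 mm above the bench; its top is at 14 mm.
- pad_c: One of four identical cork pads, 118 mm (its x axis) by 60 mm (its y axis), 2 mm thick, fixed 85 mm apart in one row along a dark wooden board (130 x 570 mm, 12 mm thick, fixed). The row runs along the pads' y axes; which letter lies where differs from start to start. The origin is the centre of its underside, 12 mm above the bench; its top is at 14 mm.
- pad_d: One of four identical cork pads, 118 mm (its x axis) by 60 mm (its y axis), 2 mm thick, fixed 85 mm apart in one row along a dark wooden board (130 x 570 mm, 12 mm thick, fixed). The row runs along the pads' y axes; which letter lies where differs from start to start. The origin is the centre of its underside, 12 mm above the bench; its top is at 14 mm.
- mallet: Round wooden carver's mallet standing on its head, handle up, on one end of the board in line with the pads, its centre 100 to 110 mm beyond the centre of the nearest pad: head 80 mm across at the foot, 92 mm high, handle up to 30 mm across, 185 mm high in all. Loose. Origin: centre of its foot.
- tin: Round tin with a green band and a dark lid, 74 mm across and 98 mm high, standing on the other end of the board, its centre 100 to 110 mm beyond the centre of the nearest pad. Loose. Origin: centre of its foot.

How it is judged (in metres and radians):
At the end, for the whole second after the job is handed in: Each plane stands upright (within 0.15 rad) on its pad, its centre within 14 mm of the pad's centre, its length within 0.22 rad of the pad's long direction, in order of length from the mallet (shortest) to the tin (longest), released and at rest (speed below 0.02 m/s) ((horizontal distance between plane_tiny_mid and pad_a below 0.014 m or horizontal distance between plane_tiny_mid and pad_b below 0.014 m or horizontal distance between plane_tiny_mid and pad_c below 0.014 m or horizontal distance between plane_tiny_mid and pad_d below 0.014 m) and horizontal distance between plane_tiny_mid and mallet between 0.063 and 0.147 m and angle between the x axis of each of plane_tiny_mid, plane_small_mid, plane_medium_mid, plane_large_mid and the x axis of pad_a, either way round below 0.22 rad and angle between each of plane_tiny_mid, plane_small_mid, plane_medium_mid, plane_large_mid's own z axis and vertical below 0.15 rad and height (world z) of plane_tiny_mid between 0.025 and 0.037 m and linear speed of each of plane_tiny, plane_small, plane_medium, plane_large below 0.02 m/s and (horizontal distance between plane_small_mid and pad_a below 0.014 m or horizontal distance between plane_small_mid and pad_b below 0.014 m or horizontal distance between plane_small_mid and pad_c below 0.014 m or horizontal distance between plane_small_mid and pad_d below 0.014 m) and horizontal distance between plane_small_mid and mallet between 0.148 and 0.232 m and height (world z) of plane_small_mid between 0.0265 and 0.0385 m and (horizontal distance between plane_medium_mid and pad_a below 0.014 m or horizontal distance between plane_medium_mid and pad_b below 0.014 m or horizontal distance between plane_medium_mid and pad_c below 0.014 m or horizontal distance between plane_medium_mid and pad_d below 0.014 m) and horizontal distance between plane_medium_mid and mallet between 0.233 and 0.317 m and height (world z) of plane_medium_mid between 0.028 and 0.04 m and (horizontal distance between plane_large_mid and pad_a below 0.014 m or horizontal distance between plane_large_mid and pad_b below 0.014 m or horizontal distance between plane_large_mid and pad_c below 0.014 m or horizontal distance between plane_large_mid and pad_d below 0.014 m) and horizontal distance between plane_large_mid and mallet between 0.318 and 0.402 m and height (world z) of plane_large_mid between 0.0295 and 0.0415 m); the robot touches nothing.
It fails at once if the mallet is shifted by more than 25 mm or tipped over (distance of mallet from where it was at the start of the episode above 0.025 m or angle between mallet's own z axis and vertical above 0.5 rad).
It fails at once if the tin is shifted by more than 25 mm or tipped over (distance of tin from where it was at the start of the episode above 0.025 m or angle between tin's own z axis and vertical above 0.5 rad).
It also fails if it takes over 109 s, if anything falls off the work surface, if the arm or the gripper's body presses on something with over 40 N, if the wrist force passes 120 N, or if a joint passes its speed limit or range.

## Working session

There is one attempt and no reset: what is moved stays moved. The work goes in short steps, Python scripts to look and compute and a tool call to move; the robot and the scene stay as the last step left them, time stands still between calls to the robot, and variables do not carry over. Pictures are saved under pics/ and viewed, and the job is handed in when it is done.

Besides the shell and the picture viewer there is one more tool, called after "Emit:" by a JSON object that holds its "op" and its "data". play_rows: Moves the arm, as the interface text tells. Its arguments: {"type":"object","properties":{"deltas":{"type":"array","items":{"type":"number"}}},"required":["deltas"]}

```bash
ls; mkdir -p pics
python3 - <<'E'
from station import r, eyes
import cv2,numpy as np
s=r.sense();print({k:(np.round(v,3).tolist()) for k,v in s.items()})
for n in("side","top","wrist"):
    c=eyes.capture(n);cv2.imwrite(f"pics/{n}0.png",c["img"])
    print(n,{k:(np.round(v,4).tolist()) for k,v in c.items() if k!="img"})
E
```

```text
pics
{'time_s': 0.0, 'joints': [82.884, 22.093, 0.378, -0.03, -68.409, -14.816], 'joint_velocities': [0.018, -0.112, 0.008, -0.053, 0.07, -0.002], 'effort': [-0.001, -39.067, 18.741, 4.22, 0.011, -0.0], 'tcp_pos': [0.233, 0.579, 0.221], 'ee_rot': [[-0.928, -0.001, -0.374], [0.374, -0.002, -0.928], [-0.0, -1.0, 0.002]], 'wrist_force': [0.598, -0.186, 0.847], 'moment': [0.003, -0.016, 0.003], 'gripper_width': 1.0}
side {'vfov': 42.982, 'cx': 319.8207, 'cy': 232.1934, 'R': [[0.986, -0.1658, -0.0159], [-0.133, -0.7263, -0.6744], [0.1003, 0.6671, -0.7382]], 't': [-0.5699, 0.1145, 0.9467]}
top {'vfov': 42.5084, 'cx': 323.9925, 'cy': 232.1803, 'R': [[0.0395, -0.9992, -0.0029], [-0.9775, -0.038, -0.2074], [0.2071, 0.011, -0.9783]], 't': [-0.0129, 0.5719, 1.1684]}
wrist {'vfov': 62.6274, 'cx': 316.3105, 'cy': 235.4203, 'tool_from_camera': [[0.0007, 0.9567, 0.2911, -0.0804], [-0.0003, -0.2911, 0.9567, -0.1627], [1.0, -0.0008, 0.0001, -0.0011], [0.0, 0.0, 0.0, 1.0]]}
```

View pics/side0.png

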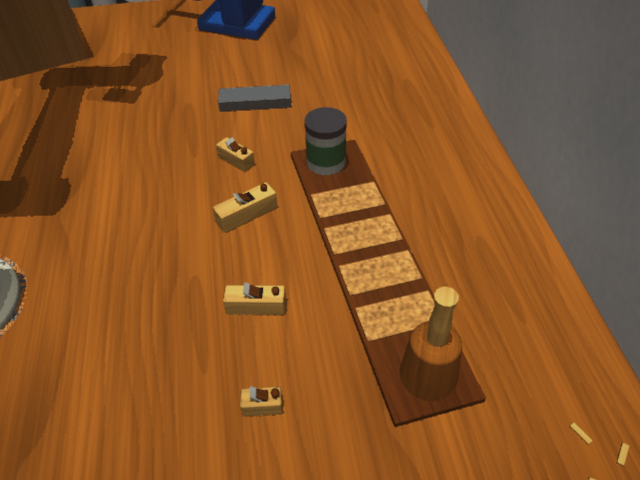

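View pics/top0.png

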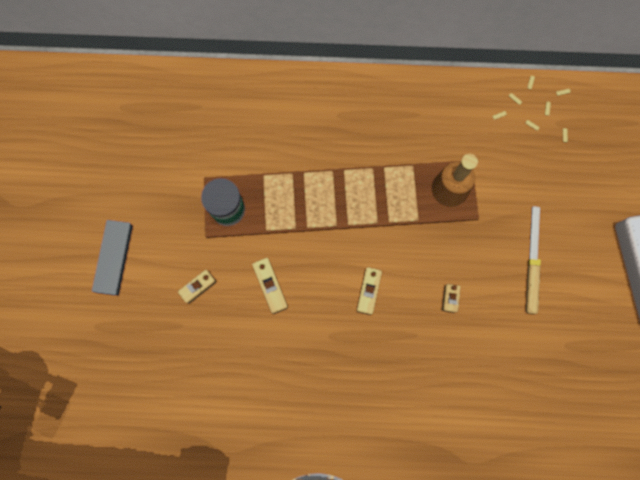

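View pics/wrist0.png

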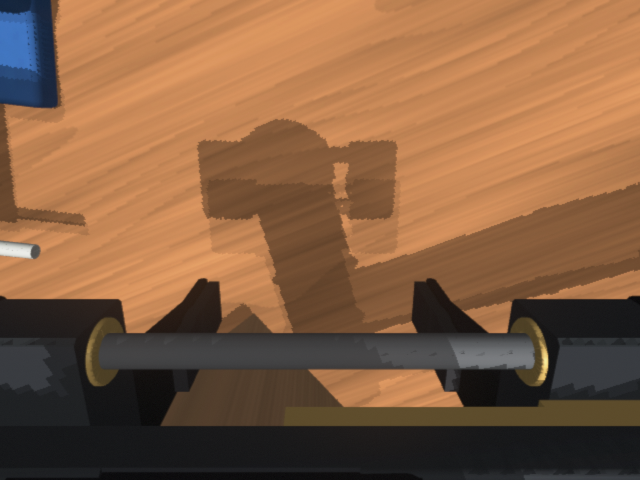

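Run:
```python
import cv2,numpy as np
t=cv2.imread("pics/top0.png");s=cv2.imread("pics/side0.png")
a=cv2.resize(t[155:320,170:480],None,fx=2.5,fy=2.5,interpolation=cv2.INTER_NEAREST)
cv2.imwrite("pics/topz.png",a)
b=cv2.resize(s[130:420,200:480],None,fx=2,fy=2,interpolation=cv2.INTER_NEAREST)
cv2.imwrite("pics/sidez.png",b)
for p in[(287,188),(270,262),(300,372),(298,450),(195,320)]: print(p,cv2.cvtColor(t,cv2.COLOR_BGR2HSV)[p[0]-3:p[0]+4:3,p[1]-4:p[1]+5:4].reshape(-1,3).tolist())
```

```text
(287, 188) [[16, 161, 179], [21, 63, 181], [12, 119, 116], [22, 105, 200], [23, 26, 174], [19, 20, 139], [23, 101, 205], [22, 85, 201], [36, 8, 161]]
(270, 262) [[25, 96, 193], [13, 177, 104], [27, 88, 202], [24, 93, 205], [25, 95, 199], [26, 91, 205], [24, 95, 206], [27, 86, 205], [27, 84, 206]]
(300, 372) [[25, 73, 181], [19, 49, 176], [18, 136, 178], [27, 88, 206], [22, 104, 205], [16, 150, 168], [24, 96, 204], [22, 105, 206], [16, 167, 162]]
(298, 450) [[20, 117, 187], [13, 149, 89], [11, 180, 98], [20, 114, 190], [11, 81, 107], [12, 159, 104], [20, 113, 191], [30, 6, 159], [18, 8, 155]]
(195, 320) [[17, 121, 192], [18, 118, 201], [17, 120, 189], [17, 120, 187], [18, 119, 200], [18, 120, 194], [18, 116, 204], [18, 117, 200], [18, 123, 197]]
```

View pics/topz.png

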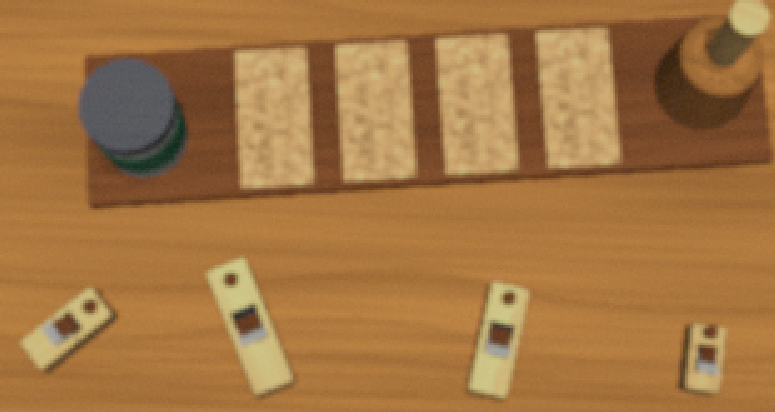

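View pics/sidez.png

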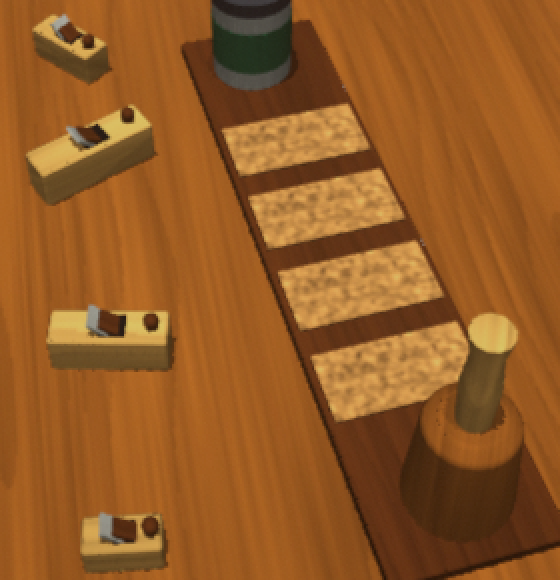

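```bash
cat > h.py <<'E'
import cv2,numpy as np
def ray(c,uv):
    f=240/np.tan(np.radians(c["vfov"]/2)); uv=np.atleast_2d(uv).astype(float)
    d=np.c_[(uv[:,0]-c["cx"])/f,(uv[:,1]-c["cy"])/f,np.ones(len(uv))]
    R=np.array(c["R"]);return -R.T@np.array(c["t"]), d@R
def cast(c,uv,z):
    o,d=ray(c,uv); return o+d*((z-o[2])/d[:,2])[:,None]
def rects(c,mask,hs,amin=60,box=None):
    n,_=cv2.findContours(mask,cv2.RETR_EXTERNAL,cv2.CHAIN_APPROX_NONE); out=[]
    for k in n:
        if cv2.contourArea(k)<amin: continue
        u,v=k[:,0].mean(0)
        if box and not(box[0]<u<box[2] and box[1]<v<box[3]): continue
        for z in hs:
            P=cast(c,k[:,0],z)[:,:2]
            (cx,cy),(w,h),a=cv2.minAreaRect((P*1000).astype(np.float32))
            if w<h: w,h,a=h,w,a+90
            out.append((round(u),round(v),z,round(cx,1),round(cy,1),round(w,1),round(h,1),round((a+90)%180-90,1)))
    return out
def planemask(img):
    H=cv2.cvtColor(img,cv2.COLOR_BGR2HSV)
    m=((H[...,1]<135)&(H[...,2]>150)&(H[...,0]>=17)&(H[...,0]<36)).astype(np.uint8)*255
    return m
E
python3 - <<'E'
from h import *
from station import r, eyes
c=eyes.capture("top");m=planemask(c["img"])
m=cv2.morphologyEx(m,cv2.MORPH_CLOSE,np.ones((5,5)))
cv2.imwrite("pics/m.png",m[150:330,150:500])
print(cast(c,[[320,240]],0), "cam",ray(c,[[0,0]])[0])
for box,hs in(((150,255,480,330),(.03,.033,.036,.039)),((250,150,430,240),(.014,))):
    for o in rects(c,m,hs,box=box): print(o)
E
```

```text
[[0.56764402 0.01790061 0.        ]] cam [ 0.31749704 -0.00400215  1.26160433]
(452, 297, 0.03, 455.1, -250.1, 53.2, 28.1, -6.6)
(452, 297, 0.033, 454.8, -249.5, 53.1, 28.0, -6.6)
(452, 297, 0.036, 454.5, -248.9, 53.0, 28.0, -6.6)
(452, 297, 0.039, 454.1, -248.3, 52.9, 27.9, -6.6)
(195, 286, 0.03, 458.9, 262.8, 72.8, 31.2, -48.7)
(195, 286, 0.033, 458.6, 262.1, 72.7, 31.2, -48.7)
(195, 286, 0.036, 458.2, 261.5, 72.5, 31.1, -48.7)
(195, 286, 0.039, 457.9, 260.8, 72.3, 31.0, -48.7)
(369, 290, 0.03, 463.8, -85.1, 91.2, 32.7, -10.9)
(369, 290, 0.033, 463.5, -84.9, 91.0, 32.6, -10.9)
(369, 290, 0.036, 463.1, -84.7, 90.8, 32.5, -10.9)
(369, 290, 0.039, 462.7, -84.5, 90.6, 32.5, -10.9)
(269, 285, 0.03, 466.7, 115.3, 109.7, 35.7, 25.0)
(269, 285, 0.033, 466.4, 115.0, 109.4, 35.6, 25.0)
(269, 285, 0.036, 466.0, 114.7, 109.1, 35.5, 25.0)
(269, 285, 0.039, 465.6, 114.4, 108.9, 35.4, 25.0)
(279, 202, 0.014, 643.9, 106.6, 118.5, 61.5, 6.0)
(320, 199, 0.014, 652.5, 22.3, 119.4, 61.3, 5.1)
(360, 196, 0.014, 662.1, -62.4, 119.2, 61.1, 5.7)
(400, 193, 0.014, 670.9, -146.6, 118.6, 61.7, 5.5)
```

View pics/m.png

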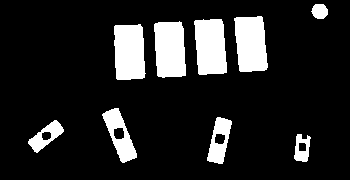

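```bash
cat > go.py <<'E'
import sys,numpy as np
from station import r
s=r.sense();R=np.array(s["ee_rot"]);p=np.array(s["tcp_pos"])*1000
yaw=np.degrees(np.arctan2(R[1,0],R[0,0]))
print("t",round(s["time_s"],2),"p",p.round(1),"yaw",yaw.round(2),"q6",round(s["joints"][5],1),"w",round(s["gripper_width"],3),"F",np.round(s["wrist_force"],1),"yaxis",R[:,1].round(3))
def go(x,y,z,a):
    d=np.array([x,y,z])-p; dy=a-yaw
    dy=(dy+180)%360-180 if abs(dy)>180.01 and not LONG else dy
    c,q=np.cos(np.radians(a)),np.sin(np.radians(a))
    print("target",x,y,z,a,": roll",round(-np.radians(dy),3),"then tx",round(d[0]*c+d[1]*q,1),"ty",round(-d[2],1),"tz",round(-d[0]*q+d[1]*c,1))
LONG=False
a=list(map(float,sys.argv[1:]))
for i in range(0,len(a),4): go(*a[i:i+4])
E
python3 go.py 458.6 262.1 90 131.3
```

```text
t 0.2 p [233.3 579.4 221.9] yaw 158.06 q6 -14.8 w 0.998 F [ 0.7 -0.  -0.4] yaxis [-0.    -0.001 -1.   ]
target 458.6 262.1 90.0 131.3 : roll 0.467 then tx -387.1 ty 131.9 tz 40.2
```

Emit:
{"op": "play_rows", "data": {"deltas": [0,0,20,0,0.117,0,0,20,0,0.117,0,0,20,0,0.117,0,0,20,0,0.116,0,-40,8,4,0,0,-40,8,4,0,0,-40,8,4,0,0,-40,8,4,0,0,-40,8,4,0,0,-40,8,4,0]}}

```text
time_s: 1.2
tcp_pos: [0.3745, 0.3822, 0.0943]
ee_rot: [[-0.66, 0.0, -0.751], [0.751, -0.0, -0.66], [-0.0, -1.0, -0.0]]
wrist_force: [1.1, 0.0, -0.0]
gripper_width: 1.0
```

```bash
python3 go.py 458.6 262.1 60 131.3
```

```text
t 1.2 p [374.5 382.2  94.3] yaw 131.33 q6 -21.6 w 1.0 F [ 1.1  0.  -0. ] yaxis [ 0. -0. -1.]
target 458.6 262.1 60.0 131.3 : roll 0.001 then tx -145.8 ty 34.3 tz 16.1
```

Emit:
{"op": "play_rows", "data": {"deltas": [0,-36,8,4,0,0,-36,8,4,0,0,-36,8,4,0,0,-36,10,4,0,0,-2,0,0,0,0,0,0,0,0,0,0,0,0,0,0,0,0,0,0,0,0,0,0,0,0,0,0,0,0]}}

```text
time_s: 2.2
tcp_pos: [0.4579, 0.2641, 0.0608]
ee_rot: [[-0.661, 0.0, -0.75], [0.75, 0.0, -0.661], [0.0, -1.0, -0.0]]
wrist_force: [0.6, 0.1, 0.5]
gripper_width: 0.999
```

```bash
python3 go.py 458.6 262.1 9 131.3
python3 - <<'E'
from station import eyes
import cv2
cv2.imwrite("pics/w1.png",eyes.capture("wrist")["img"])
E
```

```text
t 2.2 p [457.9 264.1  60.8] yaw 131.38 q6 -6.2 w 0.999 F [0.6 0.1 0.5] yaxis [ 0.  0. -1.]
target 458.6 262.1 9.0 131.3 : roll 0.001 then tx -2.0 ty 51.8 tz 0.8
```

View pics/w1.png

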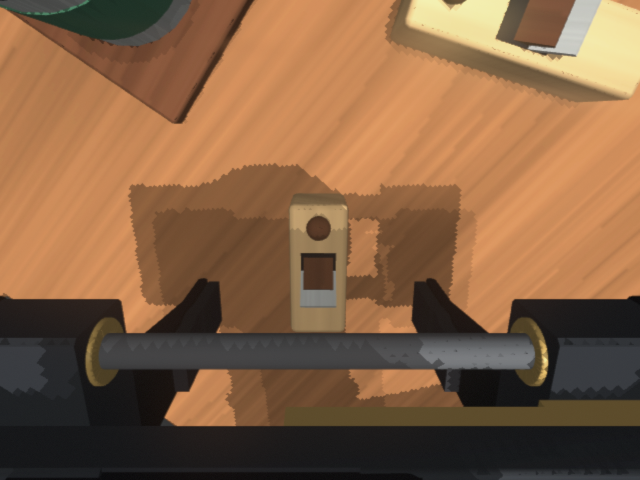

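The wrist picture shows the small plane straight between the fingers (block from about (290,195) to (347,330)), aligned with them. I'll go down and grip.

Emit:
{"op": "play_rows", "data": {"deltas": [0,-1,20,0,0,0,-1,20,0,0,0,0,12,0,0,0,0,0,0,0,255,0,0,0,0,255,0,0,0,0,255,0,0,0,0,255,0,0,0,0,255,0,0,0,0,255,0,0,0,0]}}

```text
time_s: 3.25
tcp_pos: [0.4596, 0.2619, 0.0088]
ee_rot: [[-0.66, 0.0, -0.751], [0.751, 0.0, -0.66], [0.0, -1.0, -0.0]]
wrist_force: [0.6, -0.5, 0.0]
gripper_width: 0.539
```

```bash
python3 go.py 671 -146.6 100 185.9 662.1 -62.4 100 185.9
```

```text
t 3.25 p [459.6 261.9   8.8] yaw 131.31 q6 -6.0 w 0.539 F [ 0.6 -0.5  0. ] yaxis [ 0.  0. -1.]
target 671.0 -146.6 100.0 185.9 : roll -0.953 then tx -168.3 ty -91.2 tz 428.1
target 662.1 -62.4 100.0 185.9 : roll -0.953 then tx -168.1 ty -91.2 tz 343.4
```

Emit:
{"op": "play_rows", "data": {"deltas": [255,0,0,0,0,255,0,0,0,0,255,0,0,0,0,255,0,0,0,0,255,0,-20,0,0,255,0,-20,0,0,255,0,-30,0,0,255,0,-20,0,-0.15,255,0,0,0,-0.15,255,0,0,0,-0.15]}}

```text
time_s: 4.25
tcp_pos: [0.4596, 0.2621, 0.0993]
ee_rot: [[-0.923, 0.001, -0.384], [0.384, 0.001, -0.923], [-0.0, -1.0, -0.002]]
wrist_force: [0.4, -0.8, -1.2]
gripper_width: 0.341
```

```bash
python3 go.py 662.1 -62.4 100 185.9
```

```text
t 4.25 p [459.6 262.1  99.3] yaw 157.43 q6 20.2 w 0.341 F [ 0.4 -0.8 -1.2] yaxis [ 0.001  0.001 -1.   ]
target 662.1 -62.4 100.0 185.9 : roll -0.497 then tx -168.1 ty -0.7 tz 343.6
```

Emit:
{"op": "play_rows", "data": {"deltas": [255,0,0,0,-0.15,255,0,0,0,-0.15,255,0,0,0,-0.15,255,0,0,0,-0.047,255,-19,0,38,0,255,-19,0,38,0,255,-19,0,38,0,255,-19,0,38,0,255,-19,0,38,0,255,-19,0,38,0]}}

```text
time_s: 5.25
tcp_pos: [0.5955, 0.0444, 0.0982]
ee_rot: [[-0.995, -0.001, 0.097], [-0.097, -0.0, -0.995], [0.001, -1.0, -0.0]]
wrist_force: [0.9, 1.2, -0.8]
gripper_width: 0.339
```

```bash
python3 go.py 662.1 -62.4 60 185.9
```

```text
t 5.25 p [595.5  44.4  98.2] yaw -174.43 q6 75.8 w 0.339 F [ 0.9  1.2 -0.8] yaxis [-0.001 -0.    -1.   ]
target 662.1 -62.4 60.0 185.9 : roll -0.006 then tx -55.3 ty 38.2 tz 113.1
```

Emit:
{"op": "play_rows", "data": {"deltas": [255,-18,10,37,0,255,-18,10,37,0,255,-18,10,37,-0.005,255,0,8,0,0,255,0,0,0,0,255,0,0,0,0,255,0,0,0,0,255,0,0,0,0,255,0,0,0,0,255,0,0,0,0]}}

```text
time_s: 6.25
tcp_pos: [0.6597, -0.0586, 0.0611]
ee_rot: [[-0.995, 0.001, 0.103], [-0.103, 0.0, -0.995], [-0.001, -1.0, -0.0]]
wrist_force: [-0.4, 0.7, -1.6]
gripper_width: 0.342
```

```bash
python3 go.py 662.1 -62.4 24 185.9
python3 - <<'E'
from station import eyes
import cv2
cv2.imwrite("pics/w2.png",eyes.capture("wrist")["img"])
E
```

```text
t 6.25 p [659.7 -58.6  61.1] yaw -174.1 q6 87.0 w 0.342 F [-0.4  0.7 -1.6] yaxis [ 0.001  0.    -1.   ]
target 662.1 -62.4 24.0 185.9 : roll 0.0 then tx -2.0 ty 37.1 tz 4.0
```

View pics/w2.png

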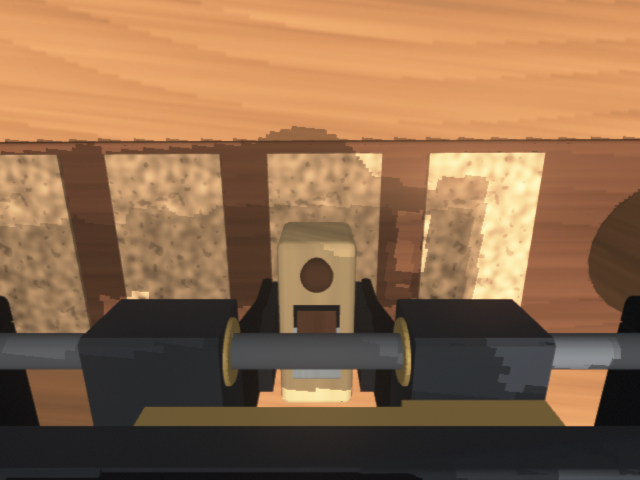

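The small plane is held level over its pad, about 4 mm to the left of the pad's centre line (pad columns 268–381 against block 278–356). I'll correct that, lower and release.

Emit:
{"op": "play_rows", "data": {"deltas": [255,-2,12,4,0,255,0,12,0,0,255,0,10,0,0,255,0,3,0,0,255,0,0,0,0,255,0,0,0,0,120,0,0,0,0,120,0,0,0,0,120,0,0,0,0,120,0,0,0,0]}}

```text
time_s: 7.3
tcp_pos: [0.6622, -0.0629, 0.0237]
ee_rot: [[-0.995, 0.0, 0.102], [-0.102, 0.0, -0.995], [-0.0, -1.0, 0.0]]
wrist_force: [0.1, -0.1, -0.1]
gripper_width: 0.518
```

```bash
python3 go.py 662.1 -62.4 24 185.9 465.6 114.4 110 205
```

```text
t 7.3 p [662.2 -62.9  23.7] yaw -174.14 q6 87.4 w 0.518 F [ 0.1 -0.1 -0.1] yaxis [ 0.  0. -1.]
target 662.1 -62.4 24.0 185.9 : roll -0.001 then tx 0.0 ty -0.3 tz -0.5
target 465.6 114.4 110.0 205.0 : roll -0.334 then tx 103.2 ty -86.3 tz -243.8
```

Emit:
{"op": "play_rows", "data": {"deltas": [120,0,-15,0,0,120,0,-30,0,0,0,0,-41,0,0,0,0,0,0,-0.12,0,0,0,0,-0.12,0,0,0,0,-0.094,0,17,0,-40,0,0,17,0,-40,0,0,17,0,-40,0,0,17,0,-40,0]}}

```text
time_s: 8.3
tcp_pos: [0.532, 0.0542, 0.1108]
ee_rot: [[-0.906, 0.002, 0.422], [-0.422, 0.001, -0.906], [-0.002, -1.0, 0.0]]
wrist_force: [-0.3, 0.8, -0.5]
gripper_width: 0.996
```

```bash
python3 go.py 465.6 114.4 70 205
python3 - <<'E'
from h import *
from station import r, eyes
c=eyes.capture("top");cv2.imwrite("pics/t2.png",c["img"]);m=planemask(c["img"])
m=cv2.morphologyEx(m,cv2.MORPH_CLOSE,np.ones((5,5)))
for o in rects(c,m,(.047,)): print(o)
E
```

```text
t 8.3 p [532.   54.2 110.8] yaw -155.03 q6 91.7 w 0.996 F [-0.3  0.8 -0.5] yaxis [ 0.002  0.001 -1.   ]
target 465.6 114.4 70.0 205.0 : roll -0.0 then tx 34.7 ty 40.8 tz -82.6
(253, 475, 0.047, 113.9, 126.1, 76.1, 24.6, -87.7)
(208, 461, 0.047, 133.7, 209.5, 142.7, 70.8, -87.7)
(452, 297, 0.047, 453.1, -246.8, 52.9, 27.7, -6.4)
(272, 292, 0.047, 451.2, 107.4, 78.4, 34.8, 24.5)
(369, 290, 0.047, 461.6, -83.7, 90.2, 32.6, -10.8)
(247, 236, 0.047, 563.4, 158.4, 128.3, 55.4, -70.7)
(190, 331, 0.047, 376.6, 266.2, 456.8, 160.5, 14.6)
(534, 261, 0.047, 536.2, -411.8, 214.6, 20.5, -4.1)
(235, 208, 0.047, 618.3, 192.1, 107.2, 40.3, -66.3)
(323, 185, 0.047, 674.4, 13.2, 73.4, 46.3, 25.1)
(360, 196, 0.047, 652.3, -60.8, 115.7, 59.6, 5.5)
(401, 194, 0.047, 661.9, -142.7, 115.8, 60.1, 5.7)
(469, 161, 0.047, 736.2, -283.1, 33.2, 30.2, -87.8)
```

View pics/t2.png

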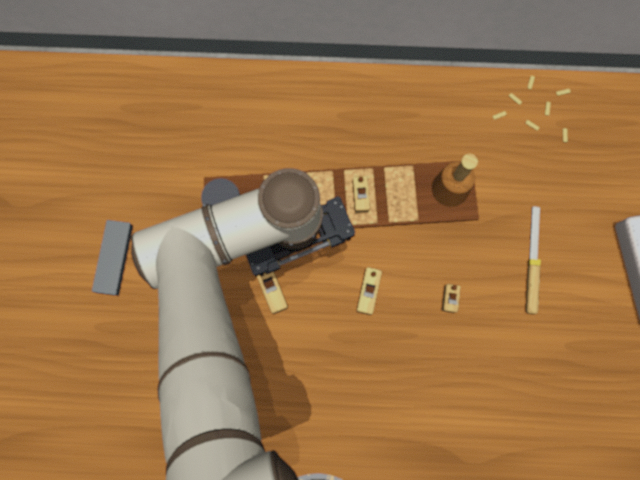

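The top view shows the small plane standing on the second pad from the mallet (around (361,193)). Next, the large plane.

Emit:
{"op": "play_rows", "data": {"deltas": [0,11,10,-27,0,0,11,10,-27,0,0,11,10,-27,0,0,2,10,-2,0,0,0,0,0,0,0,0,0,0,0,0,0,0,0,0,0,0,0,0,0,0,0,0,0,0,0,0,0,0,0]}}

```text
time_s: 9.35
tcp_pos: [0.4662, 0.1135, 0.0696]
ee_rot: [[-0.907, 0.0, 0.422], [-0.422, 0.0, -0.907], [-0.0, -1.0, -0.0]]
wrist_force: [-0.3, -0.2, -0.1]
gripper_width: 1.005
```

```bash
python3 go.py 465.6 114.4 30.5 205;  python3 - <<'E'
from station import eyes
import cv2
cv2.imwrite("pics/w3.png",eyes.capture("wrist")["img"])
E
```

```text
t 9.35 p [466.2 113.5  69.6] yaw -155.05 q6 81.8 w 1.005 F [-0.3 -0.2 -0.1] yaxis [ 0.  0. -1.]
target 465.6 114.4 30.5 205.0 : roll -0.001 then tx 0.2 ty 39.1 tz -1.1
```

View pics/w3.png

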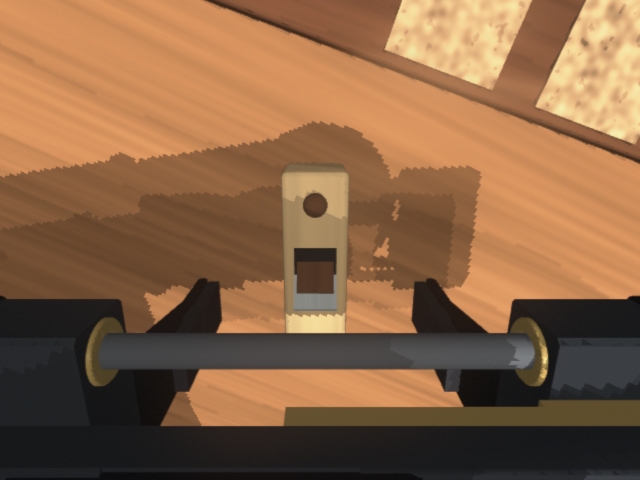

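The large plane is centred and aligned between the fingers (columns 283–348, iron near (315,280)). I'll take a shallow grip, so the gripper body clears the tin.

Emit:
{"op": "play_rows", "data": {"deltas": [100,0,13,-1,0,100,0,13,0,0,100,0,13,0,0,100,0,0,0,0,255,0,0,0,0,255,0,0,0,0,255,0,0,0,0,255,0,0,0,0,255,0,0,0,0,255,0,0,0,0]}}

```text
time_s: 10.4
tcp_pos: [0.4659, 0.1148, 0.0311]
ee_rot: [[-0.906, 0.001, 0.423], [-0.423, 0.0, -0.906], [-0.001, -1.0, 0.0]]
wrist_force: [-0.2, 0.0, 4.7]
gripper_width: 0.386
```

```bash
python3 go.py 643.9 106.6 110 185.9
```

```text
t 10.4 p [465.9 114.8  31.1] yaw -154.99 q6 81.7 w 0.386 F [-0.2  0.   4.7] yaxis [ 0.001  0.    -1.   ]
target 643.9 106.6 110.0 185.9 : roll 0.333 then tx -176.2 ty -78.9 tz 26.5
```

Emit:
{"op": "play_rows", "data": {"deltas": [255,0,0,0,0,255,0,-10,0,0,255,0,-15,0,0,255,0,-20,0,0,255,0,-20,0,0.09,255,0,-15,0,0.09,255,0,0,0,0.09,255,0,0,0,0.063,255,-25,0,3,0,255,-25,0,3,0]}}

```text
time_s: 11.4
tcp_pos: [0.5157, 0.1138, 0.1109]
ee_rot: [[-0.995, -0.001, 0.104], [-0.104, 0.0, -0.995], [0.001, -1.0, -0.0]]
wrist_force: [0.9, -0.1, -0.1]
gripper_width: 0.384
```

```bash
python3 go.py 643.9 106.6 110 185.9;  python3 - <<'E'
from station import eyes
import cv2
cv2.imwrite("pics/s4.png",eyes.capture("side")["img"][100:420,130:500])
E
```

```text
t 11.4 p [515.7 113.8 110.9] yaw -174.05 q6 65.9 w 0.384 F [ 0.9 -0.1 -0.1] yaxis [-0.001  0.    -1.   ]
target 643.9 106.6 110.0 185.9 : roll 0.001 then tx -126.8 ty 0.9 tz 20.3
```

View pics/s4.png

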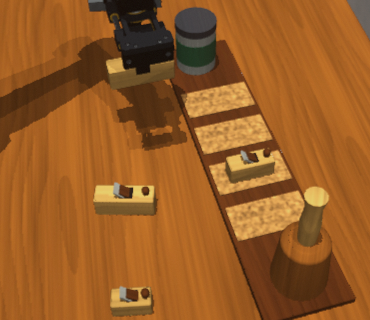

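The side view shows the large plane held level (at about (140,70) in the crop). On to its pad.

Emit:
{"op": "play_rows", "data": {"deltas": [255,-25,0,4,0,255,-25,0,4,0,255,-25,0,4,0,255,-25,0,4,0,255,-25,0,4,0,255,0,15,0,0,255,0,15,0,0,255,0,0,0,0,255,0,0,0,0,255,0,0,0,0]}}

```text
time_s: 12.45
tcp_pos: [0.6427, 0.1071, 0.0816]
ee_rot: [[-0.995, 0.001, 0.103], [-0.103, 0.0, -0.995], [-0.001, -1.0, -0.0]]
wrist_force: [-0.1, 0.1, -1.1]
gripper_width: 0.38
```

```bash
python3 go.py 643.9 106.6 46 185.9;  python3 - <<'E'
from station import eyes
import cv2
cv2.imwrite("pics/w5.png",eyes.capture("wrist")["img"])
E
```

```text
t 12.45 p [642.7 107.1  81.6] yaw -174.06 q6 72.3 w 0.38 F [-0.1  0.1 -1.1] yaxis [ 0.001  0.    -1.   ]
target 643.9 106.6 46.0 185.9 : roll 0.001 then tx -1.1 ty 35.6 tz 0.6
```

View pics/w5.png

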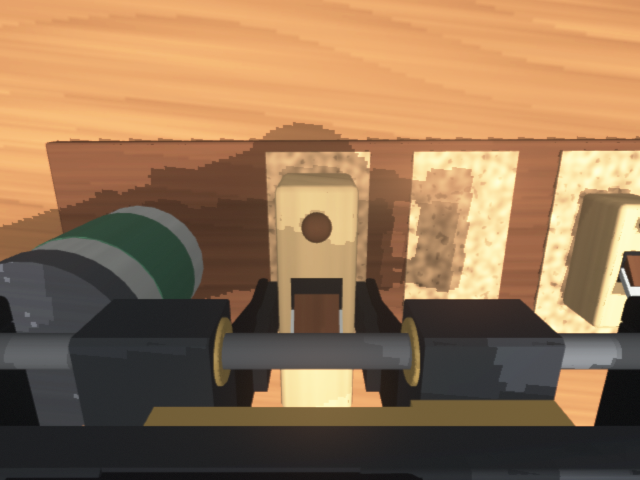

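The large plane is over the fourth pad (pad 266–370, block 276–356), tin to the left. I'll lower in steps and check the force.

Emit:
{"op": "play_rows", "data": {"deltas": [255,-1,8,0,0,255,0,8,0,0,255,0,8,0,0,255,0,5,0,0,255,0,3,0,0,255,0,2,0,0,255,0,0,0,0,255,0,0,0,0,255,0,0,0,0,255,0,0,0,0]}}

```text
time_s: 13.5
tcp_pos: [0.6435, 0.107, 0.0469]
ee_rot: [[-0.995, 0.001, 0.103], [-0.103, 0.0, -0.995], [-0.001, -1.0, -0.0]]
wrist_force: [-0.4, -0.2, -1.1]
gripper_width: 0.384
```

```bash
python3 go.py 643.9 106.6 45.2 185.9;  python3 - <<'E'
from station import eyes
import cv2
cv2.imwrite("pics/s6.png",cv2.resize(eyes.capture("side")["img"][30:290,180:480],None,fx=2,fy=2))
E
```

```text
t 13.5 p [643.5 107.   46.9] yaw -174.08 q6 72.3 w 0.384 F [-0.4 -0.2 -1.1] yaxis [ 0.001  0.    -1.   ]
target 643.9 106.6 45.2 185.9 : roll 0.0 then tx -0.4 ty 1.7 tz 0.5
```

View pics/s6.png

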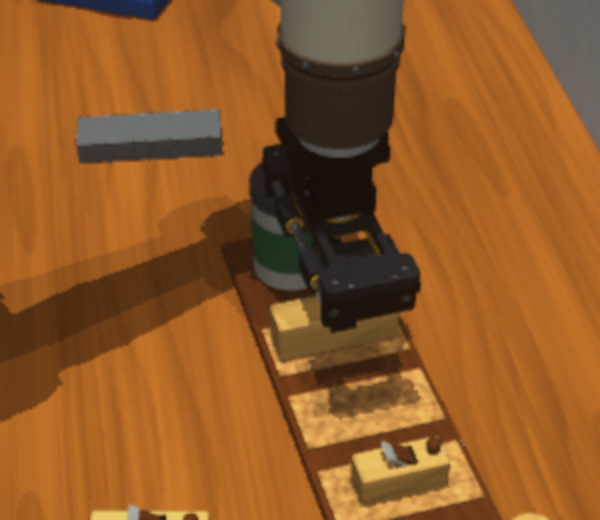

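Clear of the tin; lower the last millimetre and release.

Emit:
{"op": "play_rows", "data": {"deltas": [255,0,1.2,0,0,255,0,0,0,0,130,0,0,0,0,130,0,0,0,0,130,0,0,0,0,130,0,0,0,0,130,0,0,0,0,130,0,-15,0,0,130,0,-25,0,0,130,0,-25,0,0]}}

```text
time_s: 14.55
tcp_pos: [0.6434, 0.1068, 0.1119]
ee_rot: [[-0.995, 0.0, 0.103], [-0.103, -0.0, -0.995], [-0.0, -1.0, 0.0]]
wrist_force: [0.4, 0.1, -0.1]
gripper_width: 0.492
```

```bash
python3 go.py 463.1 -84.7 110 169.1
```

```text
t 14.55 p [643.4 106.8 111.9] yaw -174.07 q6 72.3 w 0.492 F [ 0.4  0.1 -0.1] yaxis [ 0. -0. -1.]
target 463.1 -84.7 110.0 169.1 : roll 0.294 then tx 140.8 ty 1.9 tz 222.2
```

Emit:
{"op": "play_rows", "data": {"deltas": [0,0,0,0,0.1,0,0,0,0,0.1,0,0,0,0,0.094,0,20,0,32,0,0,20,0,32,0,0,20,0,32,0,0,20,0,32,0,0,20,0,32,0,0,20,0,32,0,0,20,0,29,0]}}

```text
time_s: 15.55
tcp_pos: [0.4632, -0.0846, 0.1116]
ee_rot: [[-0.982, 0.002, -0.189], [0.189, -0.0, -0.982], [-0.002, -1.0, -0.0]]
wrist_force: [1.1, -0.4, -0.1]
gripper_width: 1.0
```

Emit:
{"op": "play_rows", "data": {"deltas": [0,0,20,0,0,0,0,20,0,0,0,0,0,0,0,0,0,0,0,0,0,0,0,0,0,0,0,0,0,0,0,0,0,0,0,0,0,0,0,0,0,0,0,0,0,0,0,0,0,0]}}

```text
time_s: 16.55
tcp_pos: [0.4639, -0.0835, 0.0704]
ee_rot: [[-0.982, 0.0, -0.19], [0.19, 0.0, -0.982], [-0.0, -1.0, -0.0]]
wrist_force: [0.4, 0.0, -0.0]
gripper_width: 1.004
```

```bash
python3 go.py 463.1 -84.7 14 169.1;  python3 - <<'E'
from station import eyes
import cv2
cv2.imwrite("pics/w7.png",eyes.capture("wrist")["img"])
E
```

```text
t 16.55 p [463.9 -83.5  70.4] yaw 169.07 q6 69.5 w 1.004 F [ 0.4  0.  -0. ] yaxis [ 0.  0. -1.]
target 463.1 -84.7 14.0 169.1 : roll -0.001 then tx 0.6 ty 56.4 tz 1.3
```

View pics/w7.png

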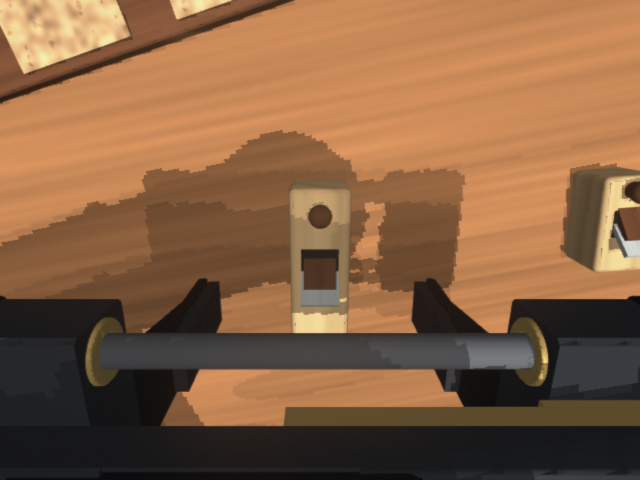

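The medium plane is centred and aligned (columns 291–349, iron near (320,280)). Down and grip.

Emit:
{"op": "play_rows", "data": {"deltas": [100,0,19,1,0,100,0,19,0,0,100,0,18,0,0,100,0,0,0,0,255,0,0,0,0,255,0,0,0,0,255,0,0,0,0,255,0,0,0,0,255,0,0,0,0,255,0,0,0,0]}}

```text
time_s: 17.6
tcp_pos: [0.4643, -0.0845, 0.0151]
ee_rot: [[-0.982, 0.001, -0.189], [0.189, 0.0, -0.982], [-0.001, -1.0, -0.0]]
wrist_force: [-1.0, 0.2, 6.0]
gripper_width: 0.365
```

Emit:
{"op": "play_rows", "data": {"deltas": [255,0,0,0,0,255,0,0,0,0,255,0,-20,0,0,255,0,-30,0,0,255,0,-40,0,0,255,0,0,0,-0.1,255,0,0,0,-0.1,255,0,0,0,-0.093,255,0,0,0,0,255,0,0,0,0]}}

```text
time_s: 18.6
tcp_pos: [0.4634, -0.0845, 0.1041]
ee_rot: [[-0.995, -0.001, 0.1], [-0.1, 0.0, -0.995], [0.001, -1.0, -0.0]]
wrist_force: [0.4, 0.3, -1.1]
gripper_width: 0.364
```

```bash
python3 go.py 652.5 22.3 100 185.9
```

```text
t 18.6 p [463.4 -84.5 104.1] yaw -174.27 q6 86.3 w 0.364 F [ 0.4  0.3 -1.1] yaxis [-0.001  0.    -1.   ]
target 652.5 22.3 100.0 185.9 : roll -0.003 then tx -199.1 ty 4.1 tz -86.8
```

Emit:
{"op": "play_rows", "data": {"deltas": [255,-28,0,-12,0,255,-28,0,-12,0,255,-28,0,-12,0,255,-28,0,-12,0,255,-28,0,-12,0,255,-28,0,-12,0,255,-28,10,-12,0,255,-3,10,-3,-0.003,255,0,10,0,0,255,0,0,0,0]}}

```text
time_s: 19.6
tcp_pos: [0.6503, 0.0217, 0.0717]
ee_rot: [[-0.995, -0.006, 0.104], [-0.104, -0.001, -0.995], [0.006, -1.0, 0.0]]
wrist_force: [-0.8, -0.3, -1.2]
gripper_width: 0.364
```

```bash
python3 go.py 652.5 22.3 29.5 185.9
python3 - <<'E'
from station import eyes
import cv2
cv2.imwrite("pics/w8.png",eyes.capture("wrist")["img"])
E
```

```text
t 19.6 p [650.3  21.7  71.7] yaw -174.05 q6 79.9 w 0.364 F [-0.8 -0.3 -1.2] yaxis [-0.006 -0.001 -1.   ]
target 652.5 22.3 29.5 185.9 : roll 0.001 then tx -2.2 ty 42.2 tz -0.3
```

View pics/w8.png

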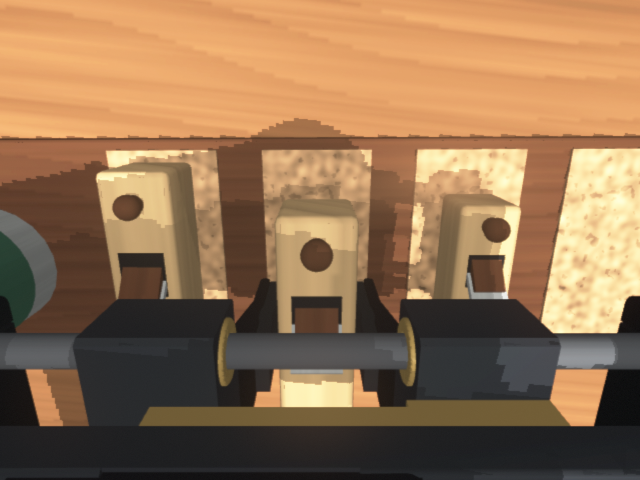

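Medium is over the third pad (262–371, block 277–357), with clear gaps to its neighbours. Lower, release, lift.

Emit:
{"op": "play_rows", "data": {"deltas": [255,-1.5,12,0,0,255,0,12,0,0,255,0,12,0,0,255,0,5,0,0,255,0,1,0,0,255,0,0,0,0,130,0,0,0,0,130,0,0,0,0,130,0,0,0,0,130,0,0,0,0]}}

```text
time_s: 20.65
tcp_pos: [0.6546, 0.0226, 0.0328]
ee_rot: [[-0.994, 0.001, 0.105], [-0.105, 0.0, -0.994], [-0.001, -1.0, -0.0]]
wrist_force: [0.3, -0.3, -1.3]
gripper_width: 0.486
```

Emit:
{"op": "play_rows", "data": {"deltas": [130,0,0,0,0,130,0,-20,0,0,130,0,-30,0,0,130,0,-30,0,0,0,0,-5,0,0.15,0,0,0,0,0.15,0,0,0,0,0.15,0,0,0,0,0.15,0,0,0,0,0.15,0,0,0,0,0.15]}}

```text
time_s: 21.65
tcp_pos: [0.6543, 0.0225, 0.1174]
ee_rot: [[-0.696, 0.0, -0.718], [0.718, 0.0, -0.696], [0.0, -1.0, -0.0]]
wrist_force: [-1.1, -0.7, -1.0]
gripper_width: 0.943
```

```bash
python3 go.py 455.1 -250.1 100 -96.6
```

```text
t 21.65 p [654.3  22.5 117.4] yaw 134.1 q6 28.0 w 0.943 F [-1.1 -0.7 -1. ] yaxis [ 0.  0. -1.]
target 455.1 -250.1 100.0 -96.6 : roll -2.257 then tx 293.7 ty 17.4 tz -166.5
```

Emit:
{"op": "play_rows", "data": {"deltas": [0,0,0,0,0.15,0,0,0,0,0.15,0,0,0,0,0.15,0,0,0,0,0.15,0,0,0,0,0.15,0,0,0,0,0.15,0,0,0,0,0.15,0,0,0,0,0.15,0,0,0,0,0.15,0,0,0,0,0.15]}}

```text
time_s: 22.65
tcp_pos: [0.6543, 0.0225, 0.1174]
ee_rot: [[0.667, 0.0, -0.745], [0.745, 0.0, 0.667], [0.0, -1.0, -0.0]]
wrist_force: [0.4, 0.2, -0.2]
gripper_width: 0.999
```

Emit:
{"op": "play_rows", "data": {"deltas": [0,0,0,0,0.15,0,0,0,0,0.15,0,0,0,0,0.15,0,0,0,0,0.15,0,0,0,0,0.15,0,0,0,0,0.15,0,0,0,0,0.15,0,0,0,0,0.15,0,0,0,0,0.15,0,0,0,0,0.15]}}

```text
time_s: 23.65
tcp_pos: [0.6543, 0.0225, 0.1174]
ee_rot: [[0.79, -0.0, 0.613], [-0.613, 0.0, 0.79], [-0.0, -1.0, -0.0]]
wrist_force: [0.1, 0.3, 0.4]
gripper_width: 1.002
```

```bash
python3 go.py 455.1 -250.1 100 -96.6
```

```text
t 23.65 p [654.3  22.5 117.4] yaw -37.78 q6 -143.9 w 1.002 F [0.1 0.3 0.4] yaxis [-0.  0. -1.]
target 455.1 -250.1 100.0 -96.6 : roll 1.027 then tx 293.7 ty 17.4 tz -166.5
```

```bash
python3 go.py 455.1 -250.1 117 -37.8
```

```text
t 23.65 p [654.3  22.5 117.4] yaw -37.78 q6 -143.9 w 1.002 F [0.1 0.3 0.4] yaxis [-0.  0. -1.]
target 455.1 -250.1 117.0 -37.8 : roll 0.0 then tx 9.7 ty 0.4 tz -337.5
```

Emit:
{"op": "play_rows", "data": {"deltas": [0,1,0,-34,0,0,1,0,-34,0,0,1,0,-34,0,0,1,0,-34,0,0,1,0,-34,0,0,1,0,-34,0,0,1,0,-34,0,0,1,0,-34,0,0,1,0,-34,0,0,1,0,-31,0]}}

```text
time_s: 24.65
tcp_pos: [0.4564, -0.2523, 0.1176]
ee_rot: [[0.794, 0.0, 0.608], [-0.608, -0.0, 0.794], [0.0, -1.0, 0.0]]
wrist_force: [0.2, -0.1, -0.1]
gripper_width: 0.997
```

Emit:
{"op": "play_rows", "data": {"deltas": [0,0,0,0,0.14,0,0,0,0,0.14,0,0,0,0,0.14,0,0,0,0,0.14,0,0,0,0,0.14,0,0,0,0,0.14,0,0,0,0,0.14,0,0,15,0,0.047,0,0,15,0,0,0,0,0,0,0]}}

```text
time_s: 25.65
tcp_pos: [0.456, -0.2508, 0.0858]
ee_rot: [[-0.11, -0.004, 0.994], [-0.994, 0.001, -0.11], [-0.001, -1.0, -0.004]]
wrist_force: [-0.4, 0.2, -0.4]
gripper_width: 0.998
```

```bash
python3 go.py 455.1 -250.1 60 -96.6
python3 - <<'E'
from h import *
from station import eyes
cv2.imwrite("pics/w9.png",eyes.capture("wrist")["img"])
c=eyes.capture("top");cv2.imwrite("pics/t9.png",c["img"])
m=planemask(c["img"])
m=((cv2.cvtColor(c["img"],cv2.COLOR_BGR2HSV)[...,0]>=21)&(m>0)).astype(np.uint8)*255
m=cv2.morphologyEx(cv2.morphologyEx(m,cv2.MORPH_OPEN,np.ones((3,3))),cv2.MORPH_CLOSE,np.ones((7,7)))
cv2.imwrite("pics/m9.png",m[150:330,150:500])
for o in rects(c,m,(.047,.05,.053),box=(230,150,430,240)): print(o)
E
```

```text
t 25.65 p [ 456.  -250.8   85.8] yaw -96.29 q6 -175.3 w 0.998 F [-0.4  0.2 -0.4] yaxis [-0.004  0.001 -1.   ]
target 455.1 -250.1 60.0 -96.6 : roll 0.005 then tx -0.5 ty 25.8 tz -0.9
(318, 194, 0.047, 654.1, 23.6, 89.2, 29.9, 5.9)
(318, 194, 0.05, 653.3, 23.6, 89.0, 29.8, 5.9)
(318, 194, 0.053, 652.5, 23.5, 88.8, 29.8, 5.9)
(278, 196, 0.047, 644.7, 106.6, 106.9, 34.3, 7.3)
(278, 196, 0.05, 643.9, 106.3, 106.7, 34.2, 7.3)
(278, 196, 0.053, 643.0, 106.0, 106.4, 34.1, 7.3)
```

View pics/w9.png

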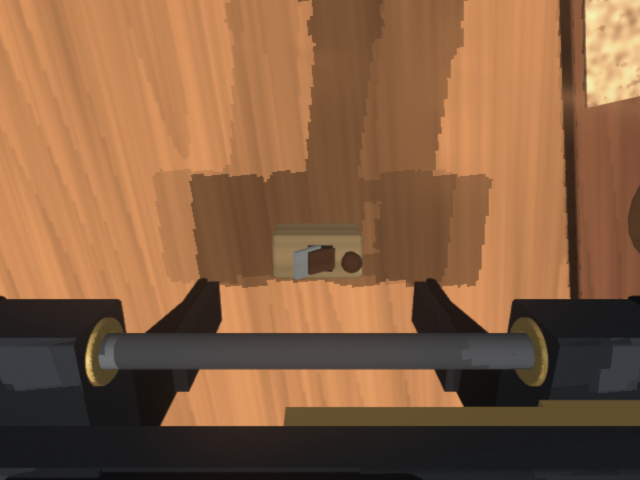

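View pics/t9.png

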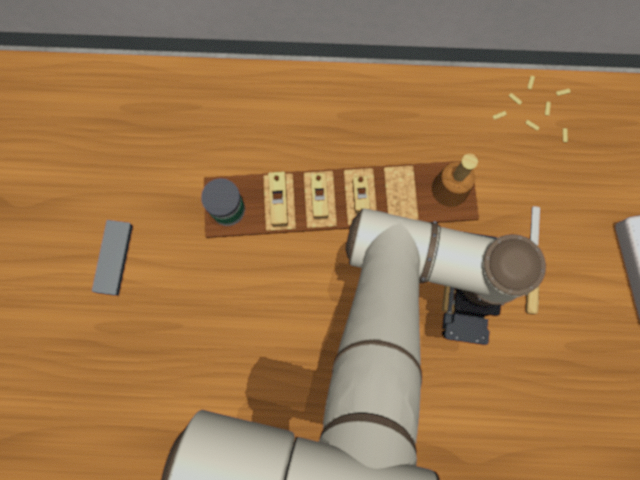

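View pics/m9.png

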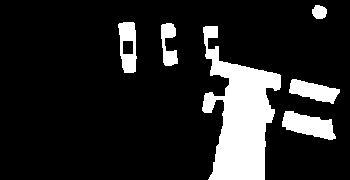

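The large and medium planes stand well on their pads: top-view rectangles (643,106) at 7.3° and (653,24) at 5.9°. The wrist view shows the tiny plane lying lengthwise between the jaws (columns 273–362). I grip it end to end so the gripper body clears the mallet. Joint 6 is close to its limit, so I'll watch it.

Emit:
{"op": "play_rows", "data": {"deltas": [0,-0.5,20,-1,0,0,0,20,0,0,0,0,20,0,0,0,0,14,0,0,0,0,0,0,0,255,0,0,0,0,255,0,0,0,0,255,0,0,0,0,255,0,0,0,0,255,0,0,0,0]}}

```text
time_s: 26.75
tcp_pos: [0.4568, -0.2506, 0.0138]
ee_rot: [[-0.109, 0.001, 0.994], [-0.994, -0.0, -0.109], [0.0, -1.0, 0.001]]
wrist_force: [-0.8, -0.0, 0.1]
gripper_width: 0.632
```

Emit:
{"op": "play_rows", "data": {"deltas": [255,0,0,0,0,255,0,0,0,0,255,0,0,0,0,255,0,-15,0,0,255,0,-25,0,0,255,0,-30,0,-0.07,255,0,0,0,-0.07,255,0,0,0,-0.08,255,0,0,0,0,255,0,0,0,0]}}

```text
time_s: 27.75
tcp_pos: [0.4562, -0.2505, 0.0829]
ee_rot: [[0.109, -0.001, 0.994], [-0.994, 0.0, 0.109], [-0.0, -1.0, -0.001]]
wrist_force: [-0.1, 0.2, -1.2]
gripper_width: 0.619
```

```bash
python3 go.py 670.9 -146.6 80 -84.1
python3 - <<'E'
from station import eyes,r
import cv2
print(r.sense()["joints"])
cv2.imwrite("pics/w10.png",eyes.capture("wrist")["img"])
E
```

```text
t 27.75 p [ 456.2 -250.5   82.9] yaw -83.77 q6 -162.9 w 0.619 F [-0.1  0.2 -1.2] yaxis [-0.001  0.    -1.   ]
target 670.9 -146.6 80.0 -84.1 : roll 0.006 then tx -81.3 ty 2.9 tz 224.3
[-1.08946584e+01  2.06261890e+01 -2.46942627e+01 -1.13745764e-02
 -4.47306248e+01 -1.62868334e+02]
```

View pics/w10.png

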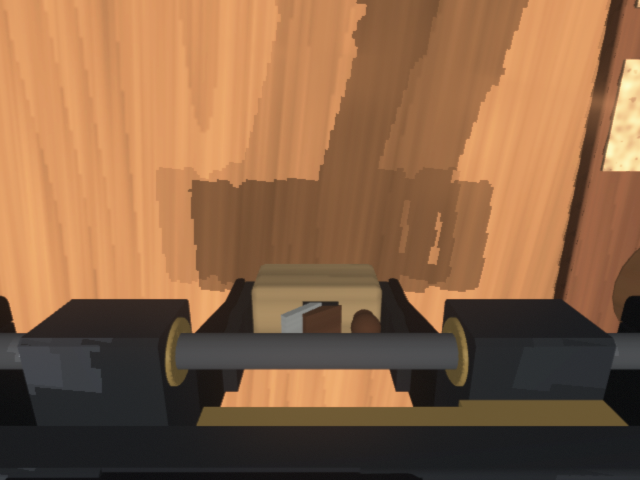

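Emit:
{"op": "play_rows", "data": {"deltas": [255,0,0,0,-0.02,255,-27,0,0,0,255,-27,0,0,0,255,-27,0,0,0,255,0,0,30,0,255,0,0,30,0,255,0,0,30,0,255,0,0,30,0,255,0,0,30,0,255,0,0,0,0]}}

```text
time_s: 28.8
tcp_pos: [0.5984, -0.1503, 0.0828]
ee_rot: [[0.132, 0.002, 0.991], [-0.991, -0.001, 0.132], [0.001, -1.0, 0.002]]
wrist_force: [-0.9, -0.7, -0.1]
gripper_width: 0.615
```

```bash
python3 go.py 670.9 -146.6 80 -82.7
python3 - <<'E'
from station import eyes,r
import cv2
cv2.imwrite("pics/s10.png",eyes.capture("side")["img"])
E
```

```text
t 28.8 p [ 598.4 -150.3   82.8] yaw -82.42 q6 -173.4 w 0.615 F [-0.9 -0.7 -0.1] yaxis [ 0.002 -0.001 -1.   ]
target 670.9 -146.6 80.0 -82.7 : roll 0.005 then tx 5.6 ty 2.8 tz 72.4
```

View pics/s10.png

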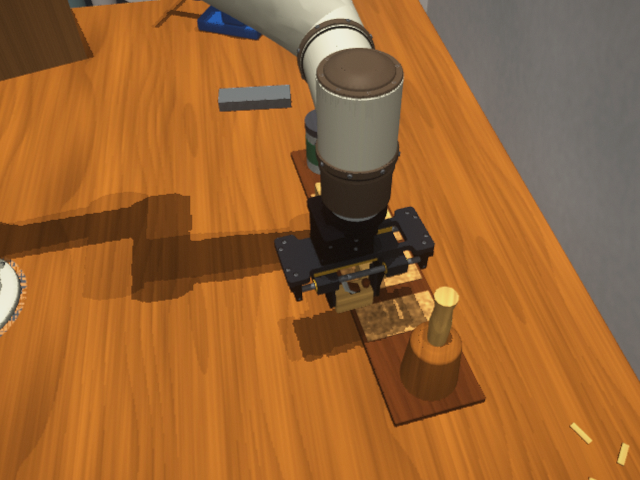

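The arm is clear of the mallet and joint 6 is at −173.4°, inside its range. Continuing over the pad.

Emit:
{"op": "play_rows", "data": {"deltas": [255,1,0,18,0,255,1,0,18,0,255,1,0,18,0,255,1,0,18,0,255,1,0,0,0,255,0,0,0,0,255,0,0,0,0,255,0,0,0,0,255,0,0,0,0,255,0,0,0,0]}}

```text
time_s: 29.85
tcp_pos: [0.6665, -0.1463, 0.0836]
ee_rot: [[0.13, 0.0, 0.991], [-0.991, 0.0, 0.13], [-0.0, -1.0, 0.0]]
wrist_force: [-0.5, 0.3, -1.2]
gripper_width: 0.618
```

```bash
python3 go.py 670.9 -146.6 28 -82.7
python3 - <<'E'
from station import eyes,r
import cv2
cv2.imwrite("pics/w11.png",eyes.capture("wrist")["img"])
E
```

```text
t 29.85 p [ 666.5 -146.3   83.6] yaw -82.52 q6 -173.7 w 0.618 F [-0.5  0.3 -1.2] yaxis [ 0.  0. -1.]
target 670.9 -146.6 28.0 -82.7 : roll 0.003 then tx 0.8 ty 55.6 tz 4.4
```

View pics/w11.png

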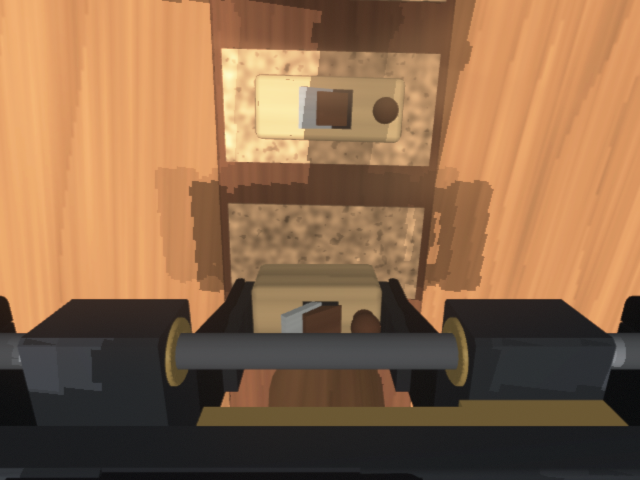

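The tiny plane is over the first pad, with the small plane beyond it at (330,108). Lower it.

Emit:
{"op": "play_rows", "data": {"deltas": [255,0.5,13,4,0,255,0,13,0,0,255,0,13,0,0,255,0,8,0,0,255,0,5,0,0,255,0,2,0,0,255,0,1,0,0,255,0,0,0,0,255,0,0,0,0,255,0,0,0,0]}}

```text
time_s: 30.9
tcp_pos: [0.671, -0.1463, 0.0289]
ee_rot: [[0.13, 0.001, 0.991], [-0.991, -0.0, 0.13], [0.0, -1.0, 0.001]]
wrist_force: [0.0, -0.2, -0.5]
gripper_width: 0.618
```

```bash
python3 go.py 670.9 -146.6 28 -82.7
```

```text
t 30.9 p [ 671.  -146.3   28.9] yaw -82.51 q6 -173.7 w 0.618 F [ 0.  -0.2 -0.5] yaxis [ 0.001 -0.    -1.   ]
target 670.9 -146.6 28.0 -82.7 : roll 0.003 then tx 0.3 ty 0.9 tz -0.2
```

Emit:
{"op": "play_rows", "data": {"deltas": [255,0,1,0,0,255,0,0,0,0,30,0,0,0,0,30,0,0,0,0,30,0,0,0,0,30,0,0,0,0,30,0,-15,0,0,30,0,-30,0,0,30,0,-40,0,0,30,0,-40,0,0]}}

```text
time_s: 31.9
tcp_pos: [0.6706, -0.1464, 0.1547]
ee_rot: [[0.13, 0.0, 0.991], [-0.991, -0.0, 0.13], [0.0, -1.0, 0.0]]
wrist_force: [0.2, -0.2, 0.5]
gripper_width: 0.882
```

Emit:
{"op": "play_rows", "data": {"deltas": [30,0,-5,-25,0,30,0,0,-30,0,30,0,0,-30,0,30,0,0,-30,0,30,0,0,-30,0,30,0,0,-30,0,30,0,0,-30,0,30,0,0,-30,0,30,0,0,0,0,30,0,0,0,0]}}

```text
time_s: 32.9
tcp_pos: [0.4382, -0.1771, 0.1589]
ee_rot: [[0.13, 0.003, 0.991], [-0.991, -0.001, 0.13], [0.001, -1.0, 0.003]]
wrist_force: [0.7, -0.3, -0.5]
gripper_width: 0.884
```

```bash
python3 go.py
python3 - <<'E'
from h import *
from station import eyes
c=eyes.capture("top");cv2.imwrite("pics/t12.png",cv2.resize(c["img"][145:320,170:490],None,fx=2.4,fy=2.4))
H=cv2.cvtColor(c["img"],cv2.COLOR_BGR2HSV)
m=((H[...,0]>=21)&(planemask(c["img"])>0)).astype(np.uint8)*255
m=cv2.morphologyEx(cv2.morphologyEx(m,cv2.MORPH_OPEN,np.ones((2,2))),cv2.MORPH_CLOSE,np.ones((7,7)))
cv2.imwrite("pics/m12.png",m[150:330,150:500])
for o in rects(c,m,(.044,.047,.05,.053),box=(230,150,430,240)): print(o)
s=eyes.capture("side");cv2.imwrite("pics/s12.png",s["img"])
E
```

```text
t 32.9 p [ 438.2 -177.1  158.9] yaw -82.52 q6 -170.3 w 0.884 F [ 0.7 -0.3 -0.5] yaxis [ 0.003 -0.001 -1.   ]
(362, 192, 0.044, 660.2, -63.6, 71.9, 30.8, 1.4)
(362, 192, 0.047, 659.3, -63.4, 71.8, 30.7, 1.4)
(362, 192, 0.05, 658.5, -63.3, 71.6, 30.7, 1.4)
(362, 192, 0.053, 657.7, -63.1, 71.4, 30.6, 1.4)
(319, 194, 0.044, 652.7, 27.1, 88.9, 45.0, 2.2)
(319, 194, 0.047, 651.8, 27.1, 88.7, 44.9, 2.2)
(319, 194, 0.05, 651.0, 27.0, 88.4, 44.8, 2.2)
(319, 194, 0.053, 650.2, 26.9, 88.2, 44.7, 2.2)
(279, 197, 0.044, 644.1, 101.2, 106.9, 40.0, 7.9)
(279, 197, 0.047, 643.3, 101.0, 106.6, 39.9, 7.9)
(279, 197, 0.05, 642.5, 100.7, 106.3, 39.8, 7.9)
(279, 197, 0.053, 641.7, 100.5, 106.1, 39.7, 7.9)
```

View pics/t12.png

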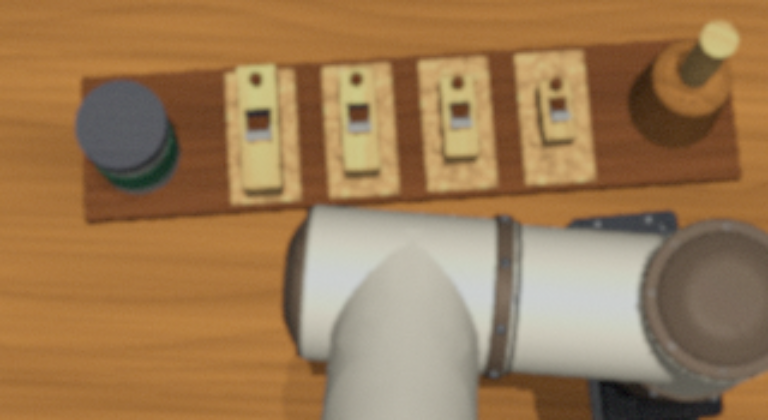

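View pics/s12.png

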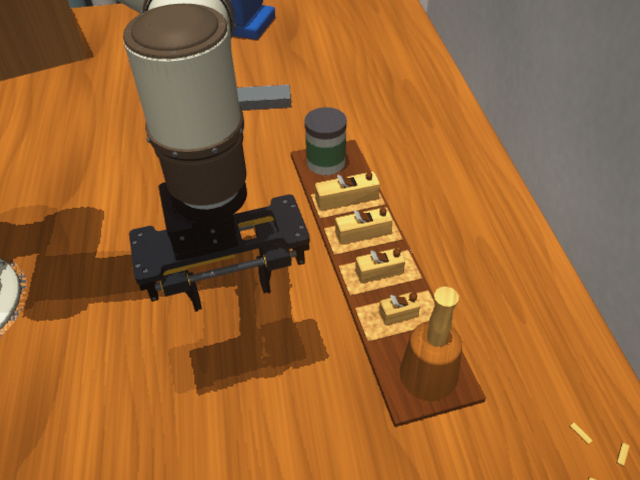

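All four look right in both views. One cleaner measurement, with a stricter mask and 3×3 opening, before handing in.

Run:
```python
from h import *
from station import eyes
c=eyes.capture("top")
H=cv2.cvtColor(c["img"],cv2.COLOR_BGR2HSV)
for hmin,v in((21,165),(20,180)):
    m=((H[...,0]>=hmin)&(H[...,0]<36)&(H[...,1]<125)&(H[...,2]>v)).astype(np.uint8)*255
    m=cv2.morphologyEx(cv2.morphologyEx(m,cv2.MORPH_OPEN,np.ones((3,3))),cv2.MORPH_CLOSE,np.ones((5,5)))
    for o in rects(c,m,(.047,),box=(230,150,430,225),amin=30): print(o)
a=cv2.imread("pics/top0.png").astype(int);d=np.abs(a-c["img"]).max(2)
print("tin diff",d[180:225,200:245].mean(),"mallet",d[150:205,435:478].mean())
z=cv2.resize(c["img"][160:225,255:420],None,fx=4.6,fy=4.6,interpolation=cv2.INTER_CUBIC);cv2.imwrite("pics/t13.png",z)
```

```text
(360, 191, 0.047, 660.2, -62.8, 69.1, 28.3, 8.0)
(318, 193, 0.047, 653.5, 23.6, 87.7, 29.5, 6.3)
(279, 196, 0.047, 644.6, 108.2, 105.7, 32.8, 3.3)
(402, 198, 0.047, 650.8, -145.1, 18.3, 10.5, -87.8)
(361, 202, 0.047, 641.4, -65.1, 31.5, 28.4, 2.2)
(360, 180, 0.047, 685.7, -61.8, 32.8, 27.7, -88.3)
(319, 193, 0.047, 654.7, 19.1, 88.6, 40.3, 8.8)
(277, 197, 0.047, 644.4, 108.4, 106.5, 33.2, 5.6)
tin diff 3.2404938271604937 mallet 3.573784355179704
```

View pics/t13.png

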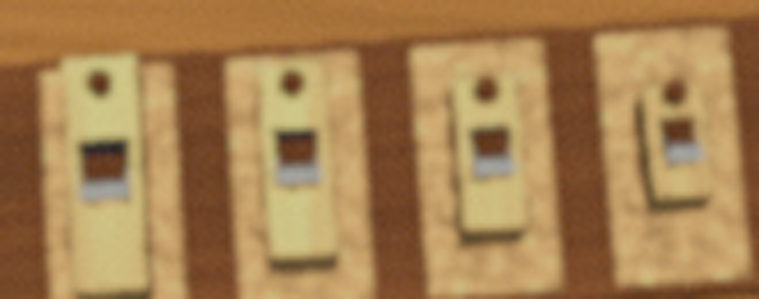

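Run:
```python
from h import *
from station import eyes,r
c=eyes.capture("top")
print(cast(c,[[255+677/4.6,160+142/4.6]],.044).round(4))
print(r.finish_job())
```

```text
[[ 0.6678 -0.1466  0.044 ]]
the job is handed in; nothing more can be done
None
```

All four finger planes are on their pads, standing on their soles, and the job is handed in at about 33 s of the 109 s allowed. From mallet to tin the order is tiny, small, medium, large. The hand-in gave no verdict, so the results below are my own last checks.

| Plane | Distance from pad centre | Angle to pad's length |
|---|---|---|
| Tiny | about 3 mm | no camera reading |
| Small | about 2 mm | about 2–4° |
| Medium | about 2 mm | about 1° |
| Large | about 2 mm | about 3° |

- **Method:** I gripped the small, medium and large planes across their width. The large one I held by only its top 8 mm so the gripper body cleared the tin. I gripped the tiny one end to end so the gripper cleared the mallet.
- **Mallet and tin:** their image regions differ only slightly from the first picture (mean difference about 3 grey levels), and both still stand in place.
- **Disagreements:** some of the last colour masks picked up bits of cork or broke outlines into pieces, giving false widths or centres; one reading put the large plane about 6 mm off. I used the clean outlines, whose sizes were close to the planes' dimensions.
- **Weaker checks:** the tiny plane's position was read by eye from an enlarged top view. Its angle I know only from the gripper's heading, about 1.5° off the pad's length. The medium plane was released about 3 mm above its pad and settled upright.

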